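# Hold back the spring retainer in the larder's spice drawer

## Robot

A 6-joint arm with a two-finger parallel gripper is mounted at the origin on the work surface. World frame = base frame: x ahead of the robot, y to its left, z up, the work surface at z = 0. Lengths are in m, angles in rad, forces in N, time in s.
With the tool pointing down it reaches from about 0.325 to 0.9 m from the base axis. Payload 6.1 kg.
Tool frame: the origin (TCP) lies midway between the tips of the shut fingers; the grasp point (between the pads) lies 19 mm behind it; z points along the fingers, y is the line along which they close (so a half turn about z gives the same grasp; the last joint's range is limited). The gripper opens to 85 mm and grips with 20 to 120 N. Pads are 22 mm wide; open, the fingers measure 114 mm over their backs; the gripper's body (76 mm by 85 mm) begins 54 mm behind the grasp point. The pads swing forward as they close: fully open they stand 13 mm farther back than shut.
Start: joints at [1.072, 0.22, 1.526, -0, 1.395, -0.126], TCP at [0.228, 0.582, 0.231] pointing down, gripper open.
Joint ranges: [-2.98, 2.98], [-0.91, 2.08], [0.09, 2.57], [-1.24, 4.39], [0.2, 2.65], [-2.68, 2.68]. Speed limits (rad/s): [2.57, 2.57, 3.01, 3.14, 3.14, 3.14].

## Interface

Orientations are given as [roll, pitch, yaw] about the fixed x, y, z axes, in that order (R = Rz(yaw) Ry(pitch) Rx(roll)).
In Python, from plant import movep, move_l, set_joints, gripper_to, hold, inverse_kinematics, observe, get_image, get_calibration, Unreachable, job_done gives the robot as it stands. Calls block until the motion is done:
- movep(position, orientation): joint-space move of the TCP to a pose.
- move_l(position, feed=0.15, rotation=None, max_force=None): straight line of the TCP; rotation=None keeps the orientation; feed is the mean speed in m/s. With max_force (N) it stops when the force on the tool has changed by that much, and returns True; else False.
- set_joints(angles): joint-space move.
- gripper_to(opening, f_grip=None): finger opening in m; f_grip is the grip in N (None keeps the last); returns when the fingers have stopped.
- hold(seconds).
- inverse_kinematics(position, orientation): joint angles nearest the present ones, or None.
- observe(): the state.
- get_image(name): name is "side" or "top" or "wrist"; returns (picture, depth): 420x560x3 uint8, red, green, blue; 420x560 float32, m along the optical axis (not along the pixel's ray), 0 where there is no reading.
- get_calibration(name): a dict with "intrinsics" (3x3 intrinsics, pixels), "world_from_camera" (4x4, takes a point from camera to world coordinates). Camera axes: x right, y down, z forward; pixel columns grow to the right and rows downward; lengths in m; the calibration is good to about 2 mm. A picture is of the moment at which its call begins: read the wrist's pose just before it. get_calibration takes no time and is no camera call; for the wrist camera it gives the pose at the moment of the call.
A pose or a line that the arm cannot do raises Unreachable and nothing moves.
- job_done(): hands the job in; it is judged then, once.
The state is a dict: "time_s": time; "q": joint angles; "joint_velocities": joint speeds; "joint_torque": joint torques, N m; "eef_pos": TCP position; "tcp_rot": TCP orientation; "ft_force": force on the tool from outside, world axes, zero at the start; "torque": the same for the moment, N m; "opening": finger opening in m; "grasp_force": force on a finger pad.
Only numpy, scipy, OpenCV 4.12 (cv2) and the standard library are available. Lean on these libraries where they do the work, as an engineer would, in place of code of your own. Each camera call takes 0.05 s, during which the arm holds its last target. There are 200 camera calls.

## Task

Pull the spice drawer all the way open by its bar handle. Then take the orange fin of the spring-loaded tin retainer inside and pull it sideways, away from the tins, until its black pointer is level with the middle of the red marker, and keep hold of it there so that I can add a tin: finish with the retainer still held in your fingers against its spring and the drawer still fully open. Keep the tins in the drawer standing and leave everything else where it is.

Things in the scene. Friction and masses are not known exactly. Their poses are not given: they have to be found in the camera images.
- cabinet: Pale wooden drawer unit fixed to the counter, 220 (x, depth) x 350 (y) x 140 mm (z), one drawer. Origin at the centre of its underside; its -x axis is the way the drawer opens, y runs along the front. A jar (on the +y half) and a can (-y half) stand on its top, at least 25 mm behind the front edge and 50 mm to either side of the middle
- drawer (a joint): How far the drawer is pulled out along the cabinet's -x axis, in m: 0 shut, 0.13 at the stop (fully open). Starts shut or up to 10 mm ajar. Slides with about 1.5 N of friction plus light damping and stays where it is left
- handle (a point): Middle of the drawer's horizontal dark bar handle: a round bar 10 mm thick and 130 mm long along the cabinet's y axis, its centre 45 mm in front of the white drawer front and 100 mm above the counter (40 mm below the cabinet top). It can be pinched from above with one finger in front of and one behind the bar. Axes as the cabinet's
- retainer: Spring-loaded retainer on a rod across the drawer: grey shoe and low plate next to the tins, with an orange fin. Slides only along the cabinet's y: pull to -y, up to 105 mm; let go, it springs back to +y. Spring 3 N at rest plus 0.5 N per 10 mm (5 to 7.5 N at the marker). Origin under the fin's centre, 18 mm above the counter; axes as the cabinet's. Under the cabinet top until the drawer is open
- fin (a point): Grip point on the orange fin's centre plane, 98 mm above the counter. Fin 14 mm thick (y), 30 mm wide (x), top 115 mm above the counter; pinch it from above, fingers closing along y. Tins, plate and drawer walls stay below 70 mm, but the drawer front's top edge is at 122 mm, its inner face 68 mm in front of the fin's centre. Axes as the cabinet's
- pointer (a point): Tip of the small black pointer that sticks out 29 mm from the fin towards the drawer front, 109 mm above the counter; same y as the fin's centre plane. Moves with the retainer
- marker (a point): Centre of the top of the red marker clip, 14 mm wide (y), 20 mm long (x), on the white ledge inside the drawer front, 109 mm above the counter. Rides with the drawer, otherwise fixed; its place varies, 45 to 85 mm to the -y side of the pointer at rest. The pointer is at the mark when both have the same y along the cabinet's y axis. Axes as the cabinet's
- tin_a: Spice tin with a green cap, 41 mm diameter, 50 mm high, standing in the drawer in the row on the +y side of the retainer; origin at the centre of its underside. It rides with the drawer and must stay upright
- tin_b: Spice tin with a yellow cap, 41 mm diameter, 50 mm high, standing in the drawer in the row on the +y side of the retainer; origin at the centre of its underside. It rides with the drawer and must stay upright
- tin_c: Spice tin with a blue cap, 41 mm diameter, 50 mm high, standing in the drawer in the row on the +y side of the retainer; origin at the centre of its underside. It rides with the drawer and must stay upright
- pasta_jar: Brown storage jar, 90 mm diameter, 120 mm high, on top of the cabinet; origin at the centre of its underside. A bystander: leave it where it stands
- bean_can: Food can, 74 mm diameter, 80 mm high, on top of the cabinet; origin at the centre of its underside. A bystander: leave it where it stands
- mug: Blue mug, 80 mm diameter, 90 mm high, on the counter to the right; origin at the centre of its underside. A bystander: leave it where it stands
- scoop: Spoon, 200 mm long, lying on the counter to the left; origin at the centre of its underside. A bystander: leave it where it stands
- sauce: Red sauce bottle, 64 mm diameter, 200 mm high, on the counter to the left; origin at the centre of its underside. A bystander: leave it where it stands

How it is judged:
On the way, in this order (a step that is already met when the one before it is completed fails the run):
1. the drawer is pulled out to its stop (within 15 mm) (value of joint drawer above 0.115 m), for 0.2 s.
2. the fingers hold the retainer with its pointer at the marker (within 7 mm) and the drawer open (y of pointer in the frame of marker between -0.007 and 0.007 m and contact force between the fingers and retainer above 2 N and linear speed of retainer below 0.02 m/s and value of joint drawer above 0.115 m), for 0.3 s.
At the end, for the whole second after the job is handed in: Ends holding: drawer at least 115 mm out (stop at 130), pointer within 7 mm of the red marker's middle along the drawer's width and still, fingers pressing on the retainer with over 2 N, the three tins upright (within 0.3 rad), no other thing moved over 30 mm (all of step 2 and angle between each of tin_a, tin_b, tin_c's own z axis and vertical below 0.3 rad and not (distance of pasta_jar from where it was at the start of the episode above 0.03 m) and not (distance of bean_can from where it was at the start of the episode above 0.03 m) and not (distance of mug from where it was at the start of the episode above 0.03 m) and not (distance of scoop from where it was at the start of the episode above 0.03 m) and not (distance of sauce from where it was at the start of the episode above 0.03 m)); the arm keeps its last pose, push and grip.
It fails at once if a spice tin is tipped over (angle between any of tin_a, tin_b, tin_c's own z axis and vertical above 0.6 rad).
It fails at once if a bystander is moved more than 30 mm (distance of any of pasta_jar, bean_can, mug, scoop, sauce from where it was at the start of the episode above 0.03 m).
It also fails if it takes over 54 s, if anything falls off the work surface, if the arm or the gripper's body presses on something with over 40 N, if the wrist force passes 120 N, or if a joint passes its speed limit or range.

## Working session

There is one attempt and no reset: what is moved stays moved. The work goes in short steps, each a Python script; the robot and the scene stay as the last script left them, time stands still between calls to the robot, and variables do not carry over. Pictures are saved under pics/ and viewed, at most 10 in all, crops included, and the job is handed in when it is done.

```bash
mkdir -p pics; ls
python3 - <<'E'
from plant import *
import cv2,numpy as np
o=observe();print(o["time_s"],o["tcp_rot"],o["eef_pos"])
ims=[]
for n in("top","side"):
    p,d=get_image(n);c=get_calibration(n);np.savez(f"pics/{n}0.npz",p=p,d=d,K=c["intrinsics"],T=c["world_from_camera"])
    print(n,np.round(c["intrinsics"],1).tolist(),np.round(c["world_from_camera"],3).tolist())
    cv2.imwrite(f"pics/{n}0.png",p[:,:,::-1])
E
```

```text
pics
0.0 [-3.13967172e+00 -2.65269883e-04  2.76879487e+00] [0.22733695 0.58154248 0.23019313]
top [[433.9, 0.0, 282.7], [0.0, 433.9, 210.7], [0.0, 0.0, 1.0]] [[-0.004, -0.985, 0.173, 0.406], [-1.0, 0.007, 0.014, -0.026], [-0.015, -0.173, -0.985, 1.377], [0.0, 0.0, 0.0, 1.0]]
side [[544.1, 0.0, 278.4], [0.0, 544.1, 208.5], [0.0, 0.0, 1.0]] [[-0.054, 0.757, -0.651, 1.814], [0.998, 0.053, -0.021, 0.038], [0.018, -0.651, -0.759, 1.491], [0.0, 0.0, 0.0, 1.0]]
```

View pics/top0.png

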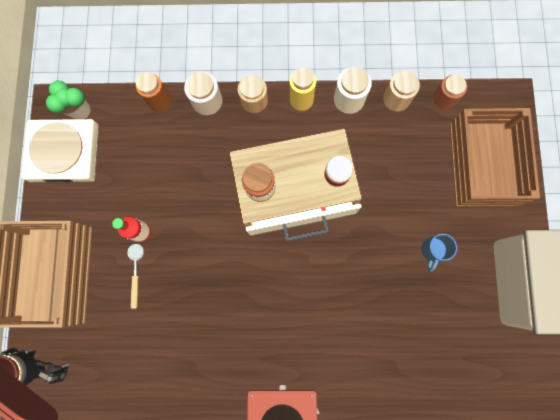

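View pics/side0.png

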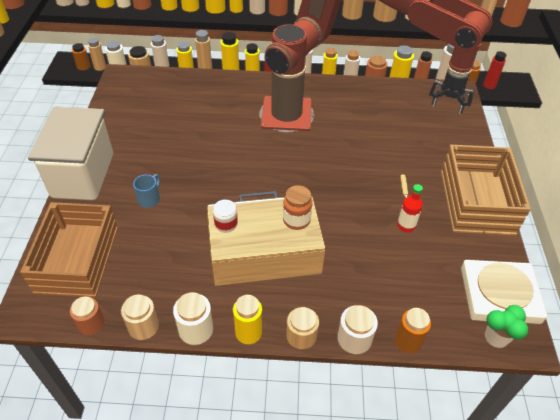

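The top view shows the cabinet at about (295,175), turned slightly, with the handle at about (305,235) and the red marker clip at about (323,210). The side view is consistent with this. I'll measure the cabinet and handle from depth.

```bash
cat > h.py <<'E'
import numpy as np,cv2
from plant import *
def cloud(p,d,K,T):
    v,u=np.mgrid[:d.shape[0],:d.shape[1]]
    P=np.stack([(u-K[0,2])/K[0,0]*d,(v-K[1,2])/K[1,1]*d,d],-1)
    return P@T[:3,:3].T+T[:3,3]
def ray(uv,z,K,T):
    r=T[:3,:3]@np.array([(uv[0]-K[0,2])/K[0,0],(uv[1]-K[1,2])/K[1,1],1.]);o=T[:3,3]
    return o+r*(z-o[2])/r[2]
E
python3 - <<'E'
from h import *
z=np.load("pics/top0.npz");p,d,K,T=z["p"],z["d"],z["K"],z["T"]
W=cloud(p,d,K,T)
roi=np.zeros(d.shape,bool);roi[120:250,220:375]=1
m=roi&(abs(W[...,2]-.14)<.006)
r=cv2.minAreaRect(W[m][:,:2].astype(np.float32)*1000);print("top",m.sum(),np.median(W[m][:,2]),r,cv2.boxPoints(r).round(0).tolist())
hsv=cv2.cvtColor(p,cv2.COLOR_RGB2HSV)
# handle
m=roi&(abs(W[...,2]-.10)<.015);m[:215]=0
q=W[m];print("z~.1",m.sum());r=cv2.minAreaRect(q[:,:2].astype(np.float32)*1000);print(r,cv2.boxPoints(r).round(0).tolist())
white=roi&(hsv[...,1]<60)&(hsv[...,2]>190);white[:203]=0
r=cv2.minAreaRect(W[white][:,:2].astype(np.float32)*1000);print("white",white.sum(),np.percentile(W[white][:,2],[5,50,95]),r)
red=roi&((hsv[...,0]<6)|(hsv[...,0]>174))&(hsv[...,1]>150)&(hsv[...,2]>120)
for v,u in np.argwhere(red): 
    if v>200: print(u,v,W[v,u].round(3))
c=cv2.resize(p[120:250,220:375],None,fx=5,fy=4.6,interpolation=cv2.INTER_NEAREST)
cv2.imwrite("pics/crop1.png",c[:,:,::-1])
E
```

```text
top 6845 0.1399852692667629 ((730.929931640625, -43.34904479980469), (221.57479858398438, 350.0389709472656), 11.49335765838623) [[587.0, 106.0], [657.0, -237.0], [874.0, -193.0], [805.0, 150.0]]
z~.1 503
((581.3323364257812, -25.7666015625), (74.10228729248047, 252.879150390625), 10.890067100524902) [[521.0, 91.0], [569.0, -157.0], [642.0, -143.0], [594.0, 105.0]]
white 1016 [0.09485991 0.1172545  0.12647985] ((596.5784912109375, -53.46131896972656), (215.4744415283203, 317.9284973144531), 47.69860076904297)
322 208 [ 0.636 -0.125  0.11 ]
323 208 [ 0.636 -0.128  0.109]
324 208 [ 0.637 -0.131  0.106]
322 209 [ 0.634 -0.125  0.108]
323 209 [ 0.633 -0.128  0.11 ]
324 209 [ 0.633 -0.131  0.11 ]
```

View pics/crop1.png

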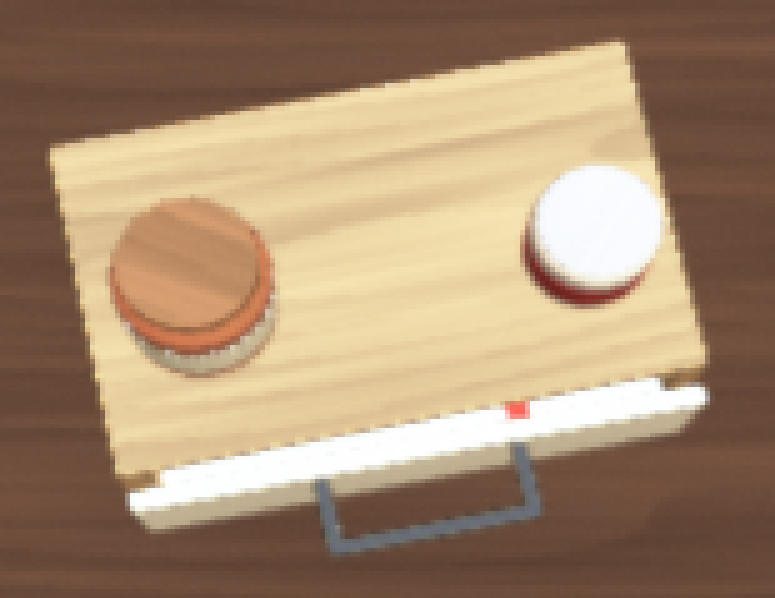

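The crop shows the handle bar running from (335,547) to (540,512) in crop pixels and the red clip at (517,410). The cabinet's 221 x 350 mm top at z = 0.140 matches the given sizes. Next: refine the handle by rays and grasp it.

Run:
```python
from h import *
z=np.load("pics/top0.npz");p,d,K,T=z["p"],z["d"],z["K"],z["T"]
W=cloud(p,d,K,T);hsv=cv2.cvtColor(p,cv2.COLOR_RGB2HSV)
m=(abs(W[...,2]-.10)<.012)&(hsv[...,2]<150);m[:212]=0;m[250:]=0;m[:,:275]=0;m[:,340:]=0
yaw=np.radians(11.49);ex=np.array([np.cos(yaw),np.sin(yaw)]);ey=np.array([-ex[1],ex[0]])
C=np.array([.7309,-.0433])
vu=np.argwhere(m);q=np.array([ray((u,v),.103,K,T) for v,u in vu])[:,:2]-C
c=np.c_[q@ex,q@ey];print(len(c),c.min(0),c.max(0))
bar=c[c[:,0]<c[:,0].min()+.016];print(len(bar),bar.mean(0),bar[:,1].min(),bar[:,1].max(),np.degrees(np.polyfit(bar[:,1],bar[:,0],1)[0]))
H=C+ex*bar[:,0].mean()+0*ey; print("handle",H)
np.savez("fr.npz",yaw=yaw,C=C,H=H)
for pz in(.30,.20,.085): print(inverse_kinematics([*H,pz],[np.pi,0,yaw+np.pi/2]))
for s in (.13,): print(inverse_kinematics([*(H-ex*s),.085],[np.pi,0,yaw+np.pi/2]))
```

```text
233 [-0.18076807 -0.06448171] [-0.13143194  0.06498802]
159 [-0.17505944  0.00086459] -0.06382402915355316 0.06498802327034192 -0.1017610422915533
handle [ 0.55934884 -0.0781713 ]
[-0.27847601  0.03948722  1.59744036  0.          1.50466508 -0.47901434]
[-0.27847601  0.10154824  1.72003135  0.          1.32001306 -0.47901434]
[-0.27847601  0.22942034  1.80761668  0.          1.10455564 -0.47901434]
[-0.41425395 -0.05298668  2.11209682  0.          1.08248252 -0.61479228]
```

The bar measures 129 mm long, sits on the centreline, and its yaw agrees to 0.1°. Now grasp and pull.

Run:
```python
from h import *
f=np.load("fr.npz");yaw=float(f["yaw"]);ex=np.array([np.cos(yaw),np.sin(yaw)]);H=f["H"]-.001*ex
R=[np.pi,0,yaw+np.pi/2]
move_l([.228,.582,.33]);gripper_to(.042,40)
movep([*H,.28],R)
move_l([*H,.15],feed=.2)
print(move_l([*H,.083],feed=.08,max_force=8))
gripper_to(0,40);o=observe();print(o["opening"],o["grasp_force"],o["ft_force"],o["time_s"])
if o["opening"]>.005:
    e=o["eef_pos"][:2]
    print(move_l([*(e-ex*.115),.083],feed=.08,max_force=30))
    print(move_l([*(e-ex*.15),.083],feed=.04,max_force=12))
    o=observe();print(o["opening"],o["ft_force"],(o["eef_pos"][:2]-e)@ex,o["eef_pos"],o["time_s"])
```

```text
False
0.008168600753970696 39.06018912792206 [-1.4714603   0.67591562  3.56631529] 6.2083
False
True
0.008133749294007876 [1.99535442 1.60569302 0.48233507] -0.12121309699075904 [ 0.44001788 -0.10243435  0.08373571] 8.1833
```

Run:
```python
from h import *
f=np.load("fr.npz");yaw=float(f["yaw"]);ex=np.array([np.cos(yaw),np.sin(yaw)]);H=f["H"]
e=observe()["eef_pos"][:2]
print(move_l([*(e-ex*.02),.083],feed=.03,max_force=20))
o=observe();print(o["ft_force"],(o["eef_pos"][:2]-H)@ex,o["opening"])
hold(.2)
gripper_to(.040);o=observe();move_l([*o["eef_pos"][:2],.25],feed=.15)
E0=o["eef_pos"][:2]-ex*.14   # step back so that the drawer is clear of the arm
try: movep([.35,.12,.33],[np.pi,0,yaw+np.pi/2])
except Unreachable as x: print(x)
for n in("top",):
    p,d=get_image(n);c=get_calibration(n);np.savez(f"pics/{n}1.npz",p=p,d=d,K=c["intrinsics"],T=c["world_from_camera"])
print(observe()["time_s"])
cv2.imwrite("pics/crop2.png",cv2.resize(p[120:300,220:375],None,fx=4,fy=3.3,interpolation=cv2.INTER_NEAREST)[:,:,::-1])
```

```text
True
[1.70821991 0.70053153 0.01934376] -0.12170151033023684 0.008627508900476099
11.3917
```

View pics/crop2.png

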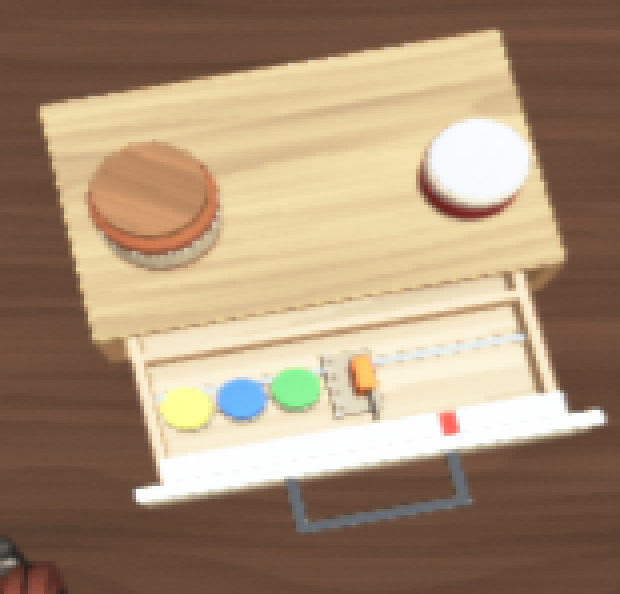

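The drawer looks open: orange fin at crop (363,375), pointer tip at about (375,415), red marker at (449,422), three tins standing. I'll measure from the top view and again from a close wrist view above the fin.

```bash
cat >> h.py <<'E'
f=np.load("fr.npz");yaw=float(f["yaw"]);C=f["C"];ex=np.array([np.cos(yaw),np.sin(yaw)]);ey=np.array([-ex[1],ex[0]])
def loc(q): q=np.asarray(q)[...,:2]-C; return np.stack([q@ex,q@ey],-1)
def wld(a,b): return C+a*ex+b*ey
def meas(p,d,K,T,dark=True):
    W=cloud(p,d,K,T);L=loc(W);hsv=cv2.cvtColor(p,cv2.COLOR_RGB2HSV);h,s,v=[hsv[...,i].astype(int) for i in range(3)]
    inb=(L[...,0]>-.25)&(L[...,0]<-.10)&(abs(L[...,1])<.17)&(d>0)
    out={}
    for n,m,z in(("fin",inb&(h>6)&(h<17)&(s>170)&(v>120)&(W[...,2]>.107)&(W[...,2]<.125),.115),
                 ("marker",inb&((h<5)|(h>174))&(s>150)&(v>110)&(abs(W[...,2]-.109)<.008),.109),
                 ("pointer",inb&(v<75)&(abs(W[...,2]-.107)<.008),.109)):
        P=np.argwhere(m)
        if len(P)==0: print(n,"none");continue
        q=loc(np.array([ray((b,a),z,K,T) for a,b in P]));lo,hi=np.percentile(q,[2,98],axis=0)
        out[n]=(lo+hi)/2
        print(n,len(P),"mid",out[n].round(4),"size",(hi-lo).round(4),"mean",q.mean(0).round(4),"z",np.median(W[m][:,2]).round(4),"px",P.mean(0)[::-1].round())
    return out
E
python3 - <<'E'
from h import *
z=np.load("pics/top1.npz");A=(z["p"],z["d"],z["K"],z["T"])
m=meas(*A)
W=cloud(*A);L=loc(W);g=(abs(W[...,2]-.10)<.012)&(L[...,0]<-.26)&(L[...,0]>-.33)&(abs(L[...,1])<.08);print("bar x",L[g][:,0].min(),np.median(L[g][:,0]))
F=wld(*m["fin"]);R=[np.pi,0,yaw]
move_l([.35,.12,.30])
gripper_to(.05)
movep([*(F-.0*ex-.02*ey),.30],R);hold(.3)
c=get_calibration("wrist");p,d=get_image("wrist");T=c["world_from_camera"];print(np.round(T,3).tolist())
np.savez("pics/w1.npz",p=p,d=d,K=c["intrinsics"],T=T);cv2.imwrite("pics/w1.png",p[:,:,::-1])
meas(p,d,c["intrinsics"],T);print(observe()["time_s"])
E
```

```text
fin 4 mid [-0.1773 -0.0061] size [0.018  0.0024] mean [-0.1772 -0.0058] z 0.1127 px [309. 234.]
marker 12 mid [-0.2306 -0.0634] size [0.0123 0.0061] mean [-0.2308 -0.0635] z 0.1096 px [332. 248.]
pointer none
bar x -0.30180861481371957 -0.29456688204645626
[[0.201, -0.945, -0.257, 0.627], [-0.98, -0.194, -0.052, -0.09], [-0.0, 0.262, -0.965, 0.443], [0.0, 0.0, 0.0, 1.0]]
fin 110 mid [-0.1706 -0.0111] size [0.0285 0.0121] mean [-0.168  -0.0117] z 0.1135 px [264. 180.]
marker 179 mid [-0.2279 -0.0616] size [0.0182 0.0118] mean [-0.2279 -0.0616] z 0.1083 px [308. 230.]
pointer 47 mid [-0.2013 -0.0107] size [0.0257 0.0014] mean [-0.2015 -0.0107] z 0.1104 px [264. 208.]
13.5333
```

View pics/w1.png

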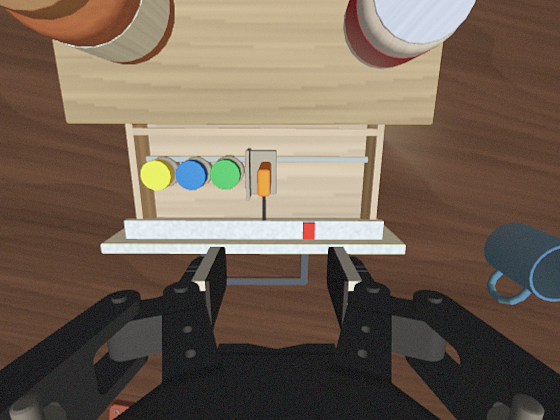

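The wrist view shows the fin at (264,180), the pointer below it at (264,208) and the marker at (308,230). Sizes come out at 28x12 mm for the fin and 18x12 mm for the marker, with the right heights and a pull of about 50.5 mm, inside the stated range. Grasp and pull.

Run:
```python
from h import *
R=[np.pi,0,yaw];F=wld(-.170,-.0110)
def snap(t):
    c=get_calibration("wrist");p,d=get_image("wrist");cv2.imwrite(f"pics/{t}.png",p[:,:,::-1]);return meas(p,d,c["intrinsics"],c["world_from_camera"])
move_l([*F,.16],feed=.15)
print(move_l([*F,.079],feed=.08,max_force=8))
gripper_to(0,60);o=observe();print(o["opening"],o["grasp_force"],loc(o["eef_pos"]),o["ft_force"])
if o["opening"]>.009:
    e=o["eef_pos"];t=e[:2]-.0508*ey
    move_l([*t,e[2]],feed=.04);hold(.4)
    o=observe();print(o["opening"],o["grasp_force"],loc(o["eef_pos"]),o["ft_force"],np.array(o["ft_force"][:2])@ey)
snap("w2");print(observe()["time_s"])
p,d=get_image("top");c=get_calibration("top");meas(p,d,c["intrinsics"],c["world_from_camera"])
cv2.imwrite("pics/t2.png",cv2.resize(p[150:300,220:375],None,fx=4,fy=4)[:,:,::-1])
```

```text
False
0.013386882473728559 58.84428262710571 [-0.16964361 -0.01124128] [0.3383916  0.77793996 2.94116426]
0.01323289229742696 59.14875626564026 [-0.16974841 -0.06065599] [-2.56789032  5.25705929  5.15329227] 5.663220919700282
fin 966 mid [-0.1698 -0.0603] size [0.0291 0.0126] mean [-0.1675 -0.0602] z 0.1136 px [276. 295.]
marker none
pointer 605 mid [-0.1757 -0.0602] size [0.0418 0.038 ] mean [-0.1679 -0.0597] z 0.1068 px [275. 288.]
18.075
fin none
marker 11 mid [-0.2301 -0.0634] size [0.0114 0.0061] mean [-0.2302 -0.0633] z 0.1095 px [332. 248.]
pointer none
```

View pics/w2.png

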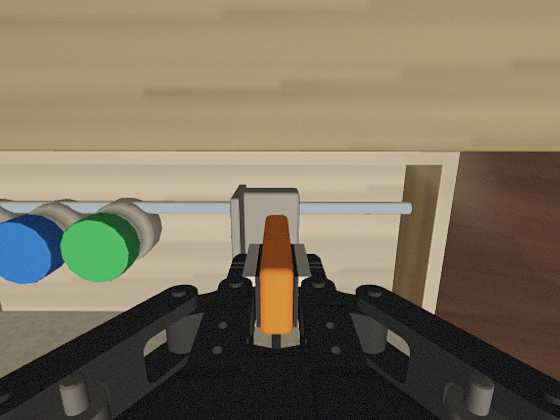

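View pics/t2.png

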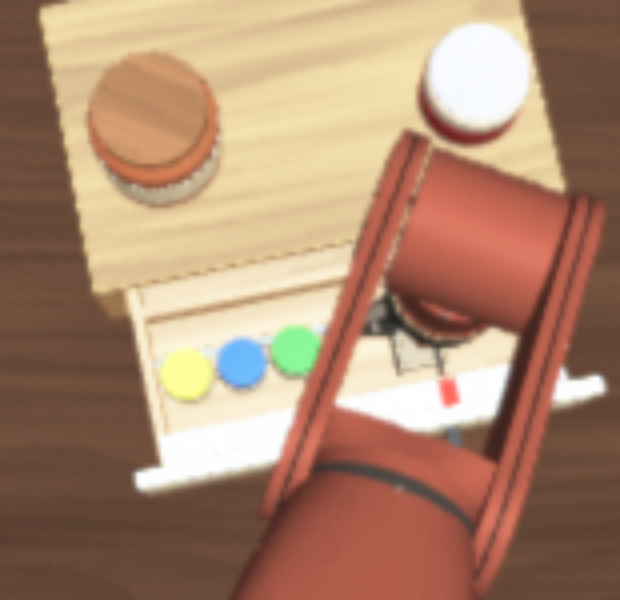

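The wrist view shows the fin firmly between the fingers at (276,270). The top view shows the pointer at (444,375), almost in line with the marker at (449,390). Tins are upright and the drawer hasn't moved. The pointer is about 1.3 mm short, so I'll trim that and hand in.

Run:
```python
from h import *
o=observe();z=o["eef_pos"][2]
move_l([*wld(-.1697,-.0633),z],feed=.01);hold(.6)
o=observe();print(o["opening"],o["grasp_force"],loc(o["eef_pos"]),np.array(o["ft_force"]).round(1),o["time_s"])
c=get_calibration("wrist");p,d=get_image("wrist");m=meas(p,d,c["intrinsics"],c["world_from_camera"])
p,d=get_image("top");c=get_calibration("top");t=meas(p,d,c["intrinsics"],c["world_from_camera"])
if abs(m["fin"][1]+.0616)<.003 and abs(t["marker"][0]+.2303)<.004: print(job_done())
```

```text
0.013170070425498566 59.1378253698349 [-0.16975971 -0.06190385] [-2.7  5.3  4.7] 19.0
fin 986 mid [-0.1699 -0.0615] size [0.0292 0.0126] mean [-0.1674 -0.0614] z 0.1135 px [276. 295.]
marker none
pointer 607 mid [-0.1757 -0.0615] size [0.0418 0.038 ] mean [-0.1679 -0.0609] z 0.1068 px [275. 288.]
fin none
marker 11 mid [-0.2301 -0.0634] size [0.0114 0.0061] mean [-0.2302 -0.0633] z 0.1091 px [332. 248.]
pointer none
the job is handed in; nothing more can be done
None
```

I pulled the drawer to its stop and handed the job in still gripping the retainer fin (about 59 N). By my wrist-camera measurements the pointer is within about 1 mm of the red marker's middle; the tins were upright in the last picture I viewed and I touched nothing else, but no verdict came back.

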